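Mount the lamp wand and roll its brightness wheel to the forked rider

ROBOT

A 7-joint arm with a two-finger parallel gripper is mounted at the origin on the work surface. World frame = base frame: x ahead of the robot, y to its left, z up, the work surface at z = 0. Lengths are in m, angles in degrees, forces in N, time in s.
With the tool pointing down it reaches from about 0.4 to 0.875 m from the base axis. Payload 4.4 kg.
Tool frame: the origin (TCP) lies at the very end of the fingers, on their centre line; the grasp point (between the pads) lies 19 mm behind it; z points along the fingers, y is the line along which they close (so a half turn about z gives the same grasp; the last joint's range is limited). The gripper opens to 85 mm and grips with 20 to 120 N. Pads are 22 mm wide; open, the fingers measure 114 mm over their backs; the gripper's body (76 mm by 85 mm) begins 54 mm behind the grasp point. The pads swing forward as they close: fully open they stand 13 mm farther back than shut.
Start: joints at [-78.885, 36.005, 2.206, 86.941, -1.547, 57.084, -1.146], TCP at [0.167, 0.628, 0.231] pointing down, gripper open.
Joint ranges: [-175.42, 175.42], [-21.48, 121.26], [-71.46, 75.88], [10.55, 141.38], [-63.04, 243.04], [13.31, 113.54], [-168.57, 168.57]. Speed limits (degrees/s): [147.25, 147.25, 180, 180, 180, 180, 180].

INTERFACE

Orientations are given as a 3x3 rotation matrix whose columns are the frame's x, y, z axes.
In Python, from rig import env, command_gripper, kinematics, status, eyes, order gives the robot as it stands. Calls block until the motion is done:
- env.move_pose(position, orientation): joint-space move of the TCP to a pose.
- env.line_to(position, ori=None, max_speed=0.15, stop_force=None): straight line of the TCP; ori=None keeps the orientation; max_speed is the mean speed in m/s. With stop_force (N) it stops when the force on the tool has changed by that much, and returns True; else False.
- env.movej(angles): joint-space move.
- command_gripper(opening): opening from 0.0 (shut) to 1.0 (fully open); the grip force is fixed at half the most; returns when the fingers have stopped.
- env.pause(seconds).
- kinematics.ik(position, orientation): joint angles nearest the present ones, or None.
- status.get_obs(): the state.
- eyes.grab_frame(name): name is "scene" or "top" or "wrist"; returns a dict with "frame" (480x640x3 uint8, red, green, blue), "fx", "fy", "cx", "cy" (pixels), "rvec" (rotation vector, rad) and "tvec" (3), from world to camera coordinates, as OpenCV has them. Camera axes: x right, y down, z forward; pixel columns grow to the right and rows downward; lengths in m; the calibration is good to about 2 mm. A picture is of the moment at which its call begins. There is no depth.
A pose or a line that the arm cannot do raises env.IKError and nothing moves.
- order.job_done(): hands the job in; it is judged then, once.
The state is a dict: "time": time; "qpos": joint angles; "qd": joint speeds; "effort": joint torques, N m; "position": TCP position; "ee_rot": TCP orientation; "force": force on the tool from outside, world axes, zero at the start; "torque": the same for the moment, N m; "opening": opening from 0.0 (shut) to 1.0 (fully open); "grasp_force": force on a finger pad.
Only numpy, scipy, OpenCV 4.12 (cv2) and the standard library are available. Lean on these libraries where they do the work, as an engineer would, in place of code of your own. Each camera call takes 0.05 s, during which the arm holds its last target. There are 200 camera calls.

TASK

Get the studio lamp ready: pick up the white lamp wand from the table and snap it fully down into both spring clips of the lamp console, then let go of it. Then, gently and with one fingertip, roll the edge of the brightness wheel that sticks out of the panel slot until the pointer stands in line with the middle of the forked rider (not the round one). Move the pointer only by the wheel, and do not disturb the pot, the can and the jar.

Things in the scene. Friction and masses are not known exactly. Their poses are not given: they have to be found in the camera images.
- console: lamp console, fixed: grey box 250 (x) by 300 (y) by 90 mm high with a dark metal top panel at z = 90; origin at the centre of its underside; x points away from the robot, y to its left, turned by the yaw. On the panel: wheel slot at x = -70, pointer's scale slot at x = -8, riders at x = 26, two spring clips at x = 75
- wheel_top (a point): top of the brightness wheel's rim at rest, 14 mm above the panel, midway along its slot (74 mm long in y, 18 mm wide in x); console axes
- wheel: metal knurled wheel, 90 mm diameter, 14 mm thick, mostly below panel; origin on its axle, which lies along the console's x. The axle is sprung: yields down above about 3 N, 3 N/mm, at most 8 mm. Rim drag 5 N, stays where left; a light press slips. Rolling its top to console +y moves the pointer to +y, 0.55 mm per mm of rim. Strokes of up to 35 mm: lift, repeat. Press 8 to 16 N; over 25 N harms it
- pointer: white pointer bar, 26 mm long in x, 4 mm wide in y, its top 18 mm above the panel, sliding along y in the scale slot; origin on the panel at the slot. Geared to the wheel and dips with its sprung axle; must not be pushed itself
- fork_rider: steel rider fixed on the panel beside the scale, 34 mm in y, 18 mm in x: two prongs 18 mm high with a 16 mm gap between; origin at its centre on the panel, the gap's middle; console axes. The pointer passes 4 mm clear of it
- round_rider: steel round stud, 22 mm diameter, 18 mm high, fixed on the panel beside the scale: another setting, not the one wanted; origin at its centre on the panel
- wand_center (a point): centre of the lamp wand, a loose 160 g white tube of 26 mm diameter and 202 mm overall, its long axis along this point's x, with square aluminium end blocks 40 by 40 by 20 mm; it lies on the table on its end blocks, axis 20 mm up. Either way round and any face up will do
- seat (a point): where the wand's centre is when seated: axis along console y, 45 mm above the panel, midway between the clips. Each clip, 16 mm wide, 55 mm either side, has a saddle and two sprung jaws with lips 11 mm and flared tips up to 25 mm above the seated axis; the wand goes in from above and snaps down with up to 14 N in all, then stays. 90 mm between the clips for fingers, 45 mm under the axis
- brush_pot: white pot of brushes, 80 mm diameter, 200 mm high, a bystander; origin under its centre
- solvent_can: bare metal can, 64 mm diameter, 150 mm high, a bystander; origin under its centre
- jar: amber glass jar with brass lid, 68 mm diameter, 80 mm high, a bystander; origin under its centre
Not all that is in view belongs to the job. There is more than one size of the part that bears wand_center; the job needs the middle-sized.

How it is judged (in metres and radians):
On the way, in this order (a step that is already met when the one before it is completed fails the run):
1. the wand is snapped down in both clips and let go (z of wand_center in the frame of seat between -0.004 and 0.003 m and x of wand_center in the frame of seat between -0.004 and 0.004 m and y of wand_center in the frame of seat between -0.022 and 0.022 m and angle between the x axis of wand_center and the y axis of seat, either way round below 0.06 rad and contact force between the fingers and anything else below 0.3 N), for 0.2 s.
2. the wheel is rolled until the pointer is in line with the middle of the forked rider, within 3.5 mm (y of pointer in the frame of fork_rider between -0.0035 and 0.0035 m), for 0.2 s.
At the end, for the whole second after the job is handed in: the wand lies seated in both clips (axis within 3 mm of the seat's height, 4 mm across it, 22 mm along it, 0.06 rad) and the pointer is within 3.5 mm of the middle of the forked rider along the scale (all of step 2 and z of wand_center in the frame of seat between -0.004 and 0.003 m and x of wand_center in the frame of seat between -0.004 and 0.004 m and y of wand_center in the frame of seat between -0.022 and 0.022 m and angle between the x axis of wand_center and the y axis of seat, either way round below 0.06 rad); the robot touches nothing.
It fails at once if the wheel is pressed with more than 25 N (contact force between anything else and wheel above 25 N).
It fails at once if the pointer itself is pushed (contact force between anything else and pointer above 0.5 N).
It fails at once if the pot, can or jar is moved more than 30 mm (distance of any of brush_pot, solvent_can, jar from where it was at the start of the episode above 0.03 m).
It also fails if it takes over 58 s, if anything falls off the work surface, if the arm or the gripper's body presses on something with over 40 N, if the wrist force passes 120 N, or if a joint passes its speed limit or range.

## Working session

There is one attempt and no reset: what is moved stays moved. The work goes in short steps, each a Python script; the robot and the scene stay as the last script left them, time stands still between calls to the robot, and variables do not carry over. Pictures are saved under pics/ and viewed, at most 10 in all, crops included, and the job is handed in when it is done.

```bash
ls; mkdir -p pics
cat > h.py <<'E'
import numpy as np, cv2
from rig import env, command_gripper, kinematics, status, eyes, order
def grab(n):
    f=eyes.grab_frame(n); f['R']=cv2.Rodrigues(np.array(f['rvec'],float))[0]; f['t']=np.array(f['tvec'],float).ravel(); return f
def save(n,img): cv2.imwrite('pics/'+n,img[:,:,::-1])
def ray(f,u,v,z):
    c=-f['R'].T@f['t']; d=f['R'].T@np.array([(u-f['cx'])/f['fx'],(v-f['cy'])/f['fy'],1]); return c+d*(z-c[2])/d[2]
def proj(f,p):
    q=f['R']@np.array(p,float)+f['t']; return np.array([f['fx']*q[0]/q[2]+f['cx'],f['fy']*q[1]/q[2]+f['cy']])
E
python3 - <<'E'
from h import *
for n in ('top','scene'):
    f=grab(n); save(n+'0.png',f['frame']); print(n,f['fx'],-f['R'].T@f['t'],f['R'][2])
    np.save(n+'0.npy',f,allow_pickle=True)
print(status.get_obs())
E
```

```text
pics
top 597.3139001355233 [ 0.43989023 -0.11216831  1.35317741] [ 0.07066076 -0.01673374 -0.99736003]
scene 470.4853088952608 [1.14257144 0.57270867 0.68066231] [-0.57552739 -0.6435645  -0.50457206]
{'time': 0.1, 'qpos': array([-78.8852408 ,  36.05192385,   2.20038618,  86.99254642,
        -1.54630754,  57.08442682,  -1.14405483]), 'qd': array([ 0.1021901 , -0.14673662,  0.03574027, -0.11308704, -0.04726113,
       -0.1082013 ,  0.02243504]), 'effort': array([ 2.89115153e-03, -5.64529252e+01,  1.23043466e+00, -1.93974692e+01,
        1.13170064e-02,  5.44402254e-03,  7.64967012e-06]), 'position': array([0.16677169, 0.627638  , 0.23048675]), 'ee_rot': array([[-9.66462410e-01,  2.56807738e-01, -4.42303422e-04],
       [ 2.56808119e-01,  9.66460957e-01, -1.67570365e-03],
       [-2.86467544e-06, -1.73309170e-03, -9.99998498e-01]]), 'force': array([0.26238225, 0.63843289, 1.17989922]), 'torque': array([-0.02210133, -0.00589165,  0.038941  ]), 'grasp_force': 0.0, 'opening': 1.0011918881838833}
```

View pics/top0.png

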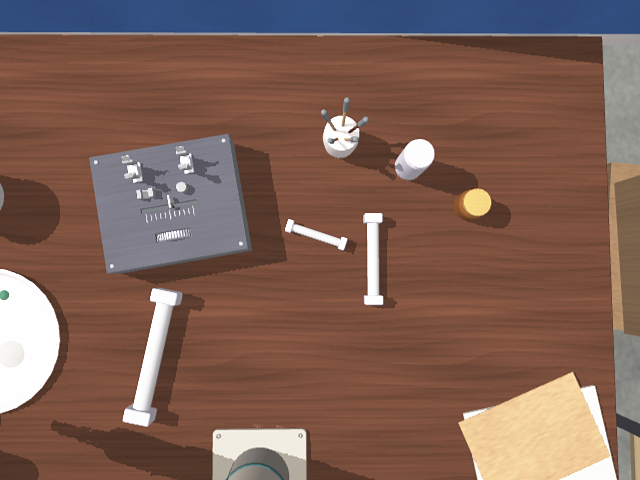

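View pics/scene0.png

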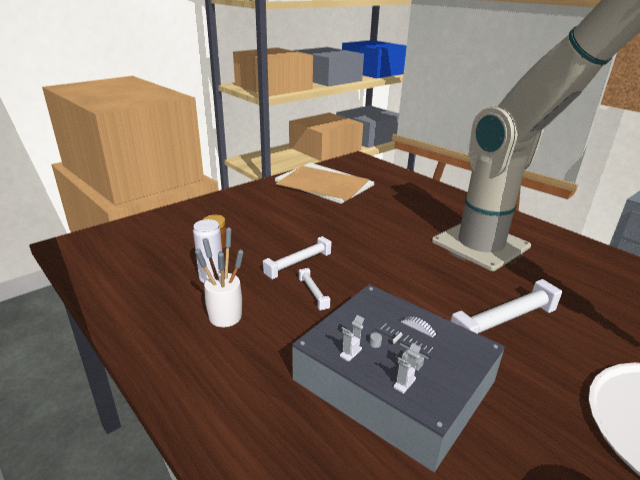

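Top view shows three white wands: large, pixels (153,357); small, (316,235); medium, (373,259). By size the one at (373,259) is the middle one. I'll check the lengths by casting rays and confirm in an enlarged crop alongside the console.

Run:
```python
from h import *
f=np.load('top0.npy',allow_pickle=True).item(); im=f['frame']
hsv=cv2.cvtColor(im,cv2.COLOR_RGB2HSV)
m=((hsv[...,1]<45)&(hsv[...,2]>150)).astype(np.uint8)
for (u,v) in [(153,357),(316,235),(373,259)]:
    n,l,s,c=cv2.connectedComponentsWithStats(m); k=l[v,u]
    pts=np.argwhere(l==k)[:,::-1].astype(float)
    w=np.array([ray(f,*p,0.03)[:2] for p in pts])
    r=cv2.minAreaRect(w.astype(np.float32)); print((u,v),np.round(r[0],4),np.round(r[1],4),round(r[2],2))
# panel: dark greyish, low sat
pm=((hsv[...,1]<75)&(hsv[...,2]>60)&(hsv[...,2]<125)).astype(np.uint8); pm[:, :60]=0;pm[:, 290:]=0;pm[:100]=0;pm[300:]=0
cs,_=cv2.findContours(pm,cv2.RETR_EXTERNAL,cv2.CHAIN_APPROX_NONE); c=max(cs,key=cv2.contourArea)
w=np.array([ray(f,*p[0],0.09)[:2] for p in c]); r=cv2.minAreaRect(w.astype(np.float32)); print('console',r, [proj(f,[*q,.09]).round(1) for q in cv2.boxPoints(r)])
a=cv2.resize(im[125:280,85:255],None,fx=3.6,fy=3.6,interpolation=cv2.INTER_CUBIC)[:, :610]
b=cv2.resize(im[200:320,280:400],None,fx=1.5,fy=1.5,interpolation=cv2.INTER_CUBIC)
o=np.zeros((600,800,3),np.uint8); o[:558,:a.shape[1]]=a; o[:180,615:795]=b; save('crop1.png',o)
```

```text
(153, 357) [0.2665 0.2356] [0.0598 0.2951] 78.15
(316, 235) [ 0.5325 -0.1253] [0.1391 0.0289] 71.42
(373, 259) [ 0.4792 -0.2517] [0.0424 0.202 ] 89.53
console ((0.5326390266418457, 0.11147443950176239), (0.20094148814678192, 0.3884429931640625), 50.167091369628906) [array([180. , 334.6]), array([299.2, 192.6]), array([227., 133.]), array([107., 273.])]
```

View pics/crop1.png

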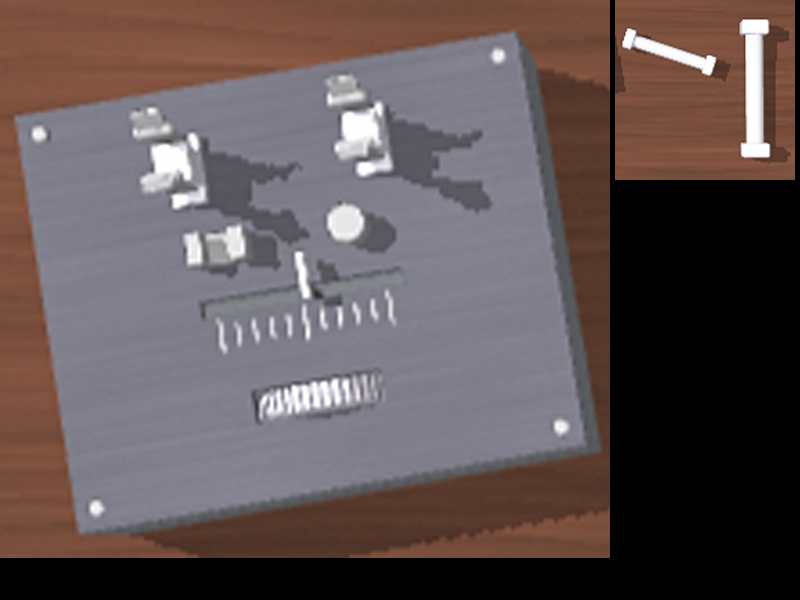

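The middle-sized wand is confirmed: (373,259) measures 202 mm, against 139 and 295 mm for the others. In the crop, the fork rider is the two-pronged one at (214,247), the round stud is at (345,222), the pointer at (301,273) and the wheel at (318,395). The console screws are at (39,134), (498,55), (96,508) and (561,427).

```bash
cat >> h.py <<'E'
def down(yd):  # tool down, tool y along angle yd (rad)
    y=np.array([np.cos(yd),np.sin(yd),0]); z=np.array([0,0,-1.]); return np.column_stack([np.cross(y,z),y,z])
E
python3 - <<'E'
from h import *
f=np.load('top0.npy',allow_pickle=True).item(); im=f['frame']
g=cv2.cvtColor(im,cv2.COLOR_RGB2GRAY).astype(float)
S=[]
for (u,v) in [(39,134),(498,55),(96,508),(561,427)]:
    u0,v0=85+u/3.6-.5,125+v/3.6-.5; iu,iv=int(round(u0)),int(round(v0))
    p=g[iv-4:iv+5,iu-4:iu+5]; w=np.clip(p-np.median(p)-25,0,None); yy,xx=np.mgrid[iv-4:iv+5,iu-4:iu+5]
    S.append(ray(f,(w*xx).sum()/w.sum(),(w*yy).sum()/w.sum(),0.091))
S=np.array(S); c=S.mean(0); d=(S[0]-S[1])+(S[2]-S[3]); yaw=np.arctan2(-d[0],d[1])
print(S.round(4),c,np.degrees(yaw),np.linalg.norm(S[0]-S[1]),np.linalg.norm(S[0]-S[2]))
R=np.array([[np.cos(yaw),-np.sin(yaw)],[np.sin(yaw),np.cos(yaw)]])
con=lambda u,v,z: R.T@(ray(f,85+u/3.6-.5,125+v/3.6-.5,z)-c)[:2]
for n,a in dict(fork=(214,247,.105),round=(345,222,.108),ptr=(301,262,.108),wheel=(318,395,.1),).items(): print(n,con(*a).round(4))
seat=c[:2]+R@[.075,0]; wt=c[:2]+R@[-.07,0]
print('seat',seat,'wheel',wt)
np.savez('con.npz',c=c[:2],yaw=yaw)
wa=np.radians(-.47)
for s in (0,np.pi):
  for d in (0,np.pi):
    q=kinematics.ik([.479,-.251,.15],down(wa+np.pi/2+s)); q2=kinematics.ik([*seat,.25],down(yaw+d)); q3=kinematics.ik([*wt,.12],down(yaw+np.pi/2+d))
    print(s,d,*[None if x is None else np.round(x,0) for x in (q,q2,q3)])
E
```

```text
[[0.6837 0.3427 0.091 ]
 [0.7307 0.0727 0.091 ]
 [0.4632 0.3042 0.091 ]
 [0.51   0.0341 0.091 ]] [0.59690921 0.18842343 0.091     ] 9.844419494175808 0.27405049159951006 0.22384467910469122
fork [0.0253 0.0426]
round [ 0.0262 -0.0351]
ptr [ 0.0074 -0.0064]
wheel [-0.0699 -0.0022]
seat [0.67080489 0.20124643] wheel [0.52793992 0.17645529]
0 0 [ 20.  34.   6. 109.  -6.  37. 120.] [-31.  41.  22.  77. -16.  65.   3.] [-19.  37.  -3. 108.   3.  35.  75.]
0 3.141592653589793 [ 20.  34.   6. 109.  -6.  37. 120.] [ -5.  42. -26.  76.  19.  67. 157.] [-44.  42.  37. 109. -37.  42. -66.]
3.141592653589793 0 [ -3.  41.  45. 110. -40.  46. -26.] [-31.  41.  22.  77. -16.  65.   3.] [-19.  37.  -3. 108.   3.  35.  75.]
3.141592653589793 3.141592653589793 [ -3.  41.  45. 110. -40.  46. -26.] [ -5.  42. -26.  76.  19.  67. 157.] [-44.  42.  37. 109. -37.  42. -66.]
```

Run:
```python
from h import *
wa=np.radians(-.47); R=down(wa+np.pi/2)
p=status.get_obs()['position']
env.line_to(p+[0,0,.13],max_speed=.3)
env.move_pose([.479,-.251,.2],R)
command_gripper(.65)
env.line_to([.479,-.251,.006],max_speed=.15,stop_force=15)
command_gripper(0.0)
o=status.get_obs(); print(o['time'],o['opening'],o['grasp_force'],o['position'],o['force'])
env.line_to([.479,-.251,.30],max_speed=.2)
o=status.get_obs(); print(o['time'],o['opening'],o['grasp_force'],o['qpos'],o['force'])
k=np.load('con.npz'); c,yaw=k['c'],float(k['yaw']); cR=np.array([[np.cos(yaw),-np.sin(yaw)],[np.sin(yaw),np.cos(yaw)]])
seat=c+cR@[.075,0]
env.move_pose([*seat,.30],down(yaw))
o=status.get_obs(); print(o['time'],o['opening'],o['position'],o['qpos'])
a=grab('wrist'); b=grab('scene')
save('w1.png',np.hstack([cv2.resize(a['frame'],(400,300)),cv2.resize(b['frame'][100:400,200:600],(400,300))]))
```

```text
6.2167 0.2801541472675202 58.55864882469177 [ 0.47946188 -0.25132397  0.00686359] [-0.42034878 -0.05857013  5.33771623]
7.8333 0.2837264384433392 58.8556033372879 [ -5.40909577  28.64528055  46.30769207 100.12701206 -23.22750085
  61.40168806 138.3348996 ] [ 0.40850408  0.41626888 -1.83505059]
9.6167 0.283446576240381 [0.67089506 0.19948759 0.30008967] [-46.81049473  51.14468639  65.81414515  73.42890707 -45.69353511
  82.69921679  24.73104915]
```

View pics/w1.png

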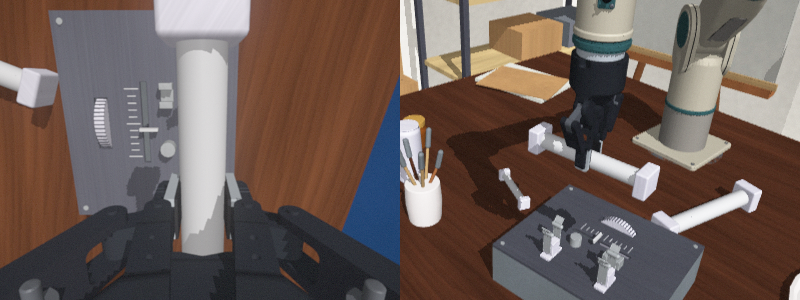

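The left (wrist) view shows the wand held squarely and running along console y. The right (scene) view shows it above the clips with clearance. Now I'll seat it.

Run:
```python
from h import *
k=np.load('con.npz'); c,yaw=k['c'],float(k['yaw']); cR=np.array([[np.cos(yaw),-np.sin(yaw)],[np.sin(yaw),np.cos(yaw)]])
seat=c+cR@[.075,0]
def say(t):
    o=status.get_obs(); print(t,round(o['time'],2),(cR.T@(o['position'][:2]-seat)*1e3).round(2),o['position'][2].round(4),o['force'].round(1)); return o
env.line_to([*seat,.170],down(yaw),max_speed=.12); env.pause(.3); say('above')
for z,s in ((.14,30),(.122,45)):
    r=env.line_to([*seat,z],max_speed=.04,stop_force=s); say(r)
env.pause(.2); say('settle')
```

```text
above 11.25 [0.17 0.03] 0.1704 [-0.9 -0.4  0. ]
False 12.15 [-0.23 -0.06] 0.1399 [-0.5 -0.3 -1.8]
False 12.75 [-0.45  0.14] 0.1219 [-4.2 -0.4  4.6]
settle 12.95 [-0.43  0.19] 0.1219 [-5.   0.   4.5]
```

Run:
```python
from h import *
k=np.load('con.npz'); c,yaw=k['c'],float(k['yaw']); cR=np.array([[np.cos(yaw),-np.sin(yaw)],[np.sin(yaw),np.cos(yaw)]])
seat=c+cR@[.075,0]
for z in (.120,.118,.116):
    r=env.line_to([*seat,z],max_speed=.03,stop_force=25); o=status.get_obs(); print(r,o['position'][2],o['force'].round(1))
    if r or o['force'][2]>22: break
command_gripper(.6)
o=status.get_obs(); p=o['position']; print(o['force'],o['opening'],o['time'])
env.line_to(p+[0,0,.12],max_speed=.15); env.pause(.3)
w=c+cR@[-.02,0]
a=grab('wrist'); b=grab('scene'); t=grab('top')
for n,x in zip('wst',(a,b,t)): np.save(n+'2.npy',x,allow_pickle=True)
save('v2.png',np.vstack([np.hstack([cv2.resize(a['frame'],(400,300)),cv2.resize(b['frame'][260:480,270:530],(400,300))]),np.hstack([cv2.resize(t['frame'][125:280,75:255],(400,300)),np.zeros((300,400,3),np.uint8)])]))
print(status.get_obs()['time'])
```

```text
False 0.12176260662778049 [-6.8  0.7 13.8]
False 0.12169374992018271 [-10.3   0.6  23. ]
[ 0.41041979 -0.24773292 -0.01939605] 0.5962057296172675 13.825
15.2167
```

View pics/v2.png

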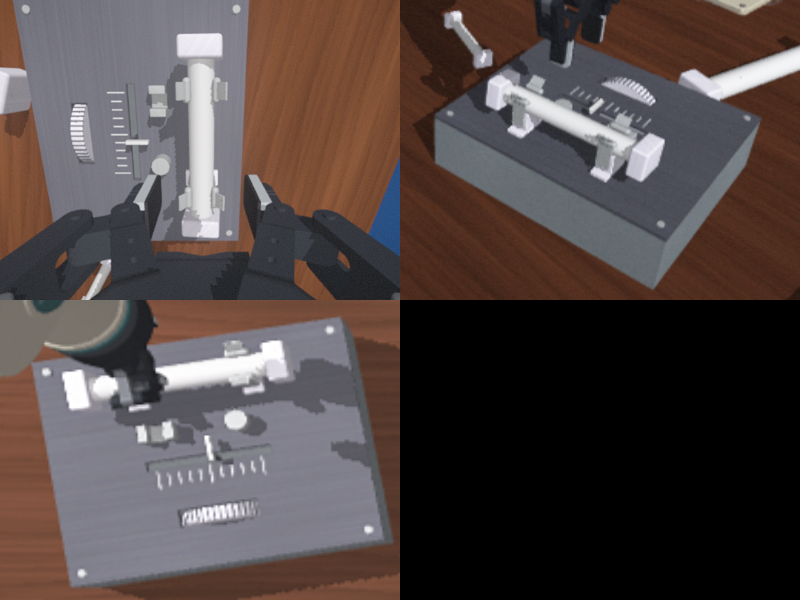

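The scene and wrist views show the wand seated level in both clips, and it bottomed hard at 23 N. In the wrist panel, the pointer is at (137,142), the fork gap at (157,101) and the wheel at (80,133). Next is a first wheel stroke under force control.

```bash
cat >> h.py <<'E'
try:
    k=np.load('con.npz'); c,yaw=k['c'],float(k['yaw']); cR=np.array([[np.cos(yaw),-np.sin(yaw)],[np.sin(yaw),np.cos(yaw)]])
except Exception: pass
W=lambda x,y,z: np.array([*(c+cR@[x,y]),z])
C=lambda p: cR.T@(np.asarray(p)[:2]-c)
def stroke(y0,y1,press=11.):
    env.line_to(W(-.07,y0,.125),max_speed=.15); env.pause(.15)
    f0=status.get_obs()['force']
    env.line_to(W(-.07,y0,.107),max_speed=.05)
    z=.107
    while z>.0965:
        z-=.0007; env.line_to(W(-.07,y0,z),max_speed=.02)
        o=status.get_obs(); F=(o['force']-f0)[2]
        if F>press: break
    n=5
    for i in range(1,n+1):
        env.line_to(W(-.07,y0+(y1-y0)*i/n,z),max_speed=.05)
        o=status.get_obs(); F=o['force']-f0; print('  ',(C(o['position'])*1e3).round(1),o['position'][2].round(4),F.round(1))
        if F[2]<press-1.5: z-=.0004
        if F[2]>press+3: z+=.0006
    env.line_to(W(-.07,y1,.125),max_speed=.1)
E
python3 - <<'E'
from h import *
f=np.load('w2.npy',allow_pickle=True).item()
for n,u,v,z in (('ptr',137,142,.108),('fork',157,101,.108),('round',161,165,.108),('wheel',80,133,.1),('s1',25,9,.091),('s2',236,8,.091),('s3',229,233,.091)): print(n,(C(ray(f,u*1.6,v*1.6,z))*1e3).round(1))
command_gripper(0.)
env.line_to(W(-.07,-.015,.22),down(yaw),max_speed=.25)
stroke(-.015,.015)
env.line_to(W(-.07,-.015,.2),max_speed=.2)
env.pause(.2);w=grab('wrist');t=grab('top'); np.save('w3.npy',w,allow_pickle=True)
o=np.hstack([cv2.resize(w['frame'],(400,300)),cv2.resize(t['frame'][125:280,75:255],(400,300))]);save('v3.png',o); print(status.get_obs()['time'])
E
```

```text
ptr [ 0.1 -4.7]
fork [25.5 42.2]
round [ 26.6 -32.9]
wheel [-68.6   4.2]
s1 [-114.2  138. ]
s2 [111.5 138.9]
s3 [ 112.1 -137.6]
   [-69.6 -11.5] 0.1001 [-1.9 -4.6 12.3]
   [-69.6  -5.7] 0.1002 [-2.1 -4.5 14. ]
   [-69.6   0.4] 0.1002 [-3.5 -3.1 14.3]
   [-69.7   6.5] 0.1006 [-2.  -5.2 13. ]
   [-69.6  13. ] 0.1004 [-1.7 -3.5 12. ]
23.525
```

View pics/v3.png

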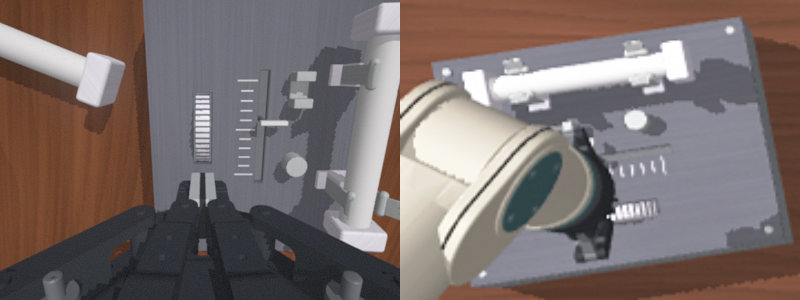

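Pressing stayed at 12–14 N. In the wrist panel, the pointer is now at (274,123), moving toward the fork gap at (302,90). I'll measure along console lines and keep rolling.

```bash
cat >> h.py <<'E'
def prof(f,x,ys,z=.108):
    g=cv2.cvtColor(f['frame'],cv2.COLOR_RGB2GRAY)
    uv=np.array([proj(f,W(x,y,z)) for y in ys],np.float32)
    return cv2.remap(g,uv[:,:1],uv[:,1:],cv2.INTER_LINEAR).ravel().astype(float)
def runs(f,x,thr,lo,hi):
    ys=np.arange(lo,hi,.0003); b=np.r_[0,(prof(f,x,ys)>thr).astype(int),0]; d=np.diff(b); s,e=np.where(d==1)[0],np.where(d==-1)[0]
    return [(round(ys[i]*1e3,1),round(ys[j-1]*1e3,1)) for i,j in zip(s,e) if j-i>4]
E
python3 - <<'E'
from h import *
w=np.load('w3.npy',allow_pickle=True).item()
for x in (0,.003): print('ptr',x,runs(w,x,190,-.045,.07), 'max',prof(w,x,np.arange(-.04,.07,.002)).round())
for x in (.022,.026,.030): print('rider',x,runs(w,x,150,-.06,.08))
print((C(ray(w,274*1.6,123*1.6,.108))*1e3),C(ray(w,302*1.6,90*1.6,.108))*1e3)
E
```

```text
ptr 0 [(np.float64(9.0), np.float64(12.6))] max [111. 115. 113. 113. 112. 112. 114. 113. 114. 112. 115. 114. 112. 115.
 114. 112. 115. 115. 110. 112.  91.  85.  83.  92. 140. 215. 212. 131.
 113. 111. 114. 114. 114. 116. 113. 115. 112. 113. 114. 116. 116. 112.
 114. 114. 112. 116. 116. 115. 113. 115. 116. 113. 113. 112. 114. 115.]
ptr 0.003 [(np.float64(9.0), np.float64(12.6))] max [104. 115. 116. 116. 116. 115. 116. 118. 115. 119. 114. 117. 114. 115.
 117. 115. 116. 115. 115. 117. 114. 113.  90. 110. 138. 216. 213. 135.
 109. 117. 117. 114. 116. 116. 115. 115. 116. 114. 116. 114. 112. 116.
 117. 119. 117. 117. 117. 117. 114. 113. 118. 116. 115. 115. 116. 115.]
rider 0.022 [(np.float64(-44.1), np.float64(-24.6)), (np.float64(25.5), np.float64(40.2)), (np.float64(50.7), np.float64(58.8))]
rider 0.026 [(np.float64(-45.3), np.float64(-21.9)), (np.float64(25.5), np.float64(36.9)), (np.float64(50.7), np.float64(58.8))]
rider 0.03 [(np.float64(-44.4), np.float64(-24.6)), (np.float64(25.5), np.float64(33.9)), (np.float64(50.7), np.float64(58.8))]
[-0.46565239 10.65790288] [23.30601934 42.04917832]
```

Run:
```python
from h import *
stroke(-.015,.015)
env.line_to(W(-.07,-.015,.2),max_speed=.2); env.pause(.2); w=grab('wrist'); r=runs(w,.002,190,-.045,.075); print(r)
p=np.mean(r[0]); d=(42.2-p)/.55; print(p,d,status.get_obs()['time'])
if len(r)==1 and 5<d<34:
    stroke(-d/2e3,d/2e3)
    env.line_to(W(-.07,-.015,.2),max_speed=.2); env.pause(.2); w=grab('wrist'); r=runs(w,.002,190,-.045,.075); print(r,[runs(w,x,150,0,.08) for x in (.026,.03)])
print(status.get_obs()['time']); np.save('w4.npy',w,allow_pickle=True)
```

```text
[-69.6 -11.5] 0.1001 [-0.8 -3.  13.1]
   [-69.6  -5.7] 0.1002 [-1.1 -3.5 14.2]
   [-69.6   0.5] 0.1006 [-0.9 -2.9 12.8]
   [-69.6   6.6] 0.1006 [-0.7 -2.5 13.3]
   [-69.7  13. ] 0.1004 [-1.  -2.  11.8]
[(np.float64(24.3), np.float64(28.2))]
26.25 29.000000000000004 30.375
   [-69.5 -11.2] 0.1001 [-2.3 -4.6 12.4]
   [-69.6  -5.6] 0.1002 [-2.9 -4.7 14.8]
   [-69.6   0.4] 0.1006 [-3.1 -3.7 11.7]
   [-69.6   6.2] 0.1006 [-1.7 -3.7 12.7]
   [-69.7  12.4] 0.1004 [-3.1 -3.  12.2]
[(np.float64(39.3), np.float64(42.9))] [[(np.float64(25.5), np.float64(36.9)), (np.float64(50.7), np.float64(58.8))], [(np.float64(25.5), np.float64(33.9)), (np.float64(50.7), np.float64(58.8))]]
37.225
```

Run:
```python
from h import *
env.line_to(W(-.07,-.10,.30),max_speed=.25); env.pause(.2)
w=np.load('w4.npy',allow_pickle=True).item(); w2=grab('wrist'); s=grab('scene')
print(runs(w2,.002,190,-.045,.075),runs(w2,.03,150,0,.08))
u,v=proj(w,W(.01,.03,.1)).astype(int); a=w['frame'][max(v-75,0):v+75,max(u-100,0):u+100]
save('v5.png',np.hstack([cv2.resize(a,(400,300)),cv2.resize(s['frame'][260:480,270:530],(400,300))])); print(status.get_obs()['time'])
```

```text
[(np.float64(39.0), np.float64(43.2))] [(np.float64(25.2), np.float64(35.1)), (np.float64(42.0), np.float64(43.2)), (np.float64(50.1), np.float64(59.1))]
38.2
```

View pics/v5.png

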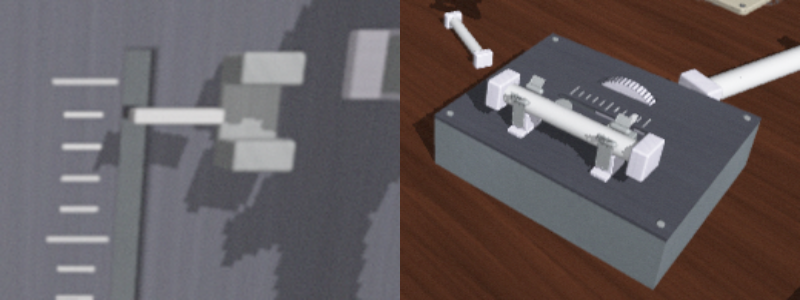

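The pointer is at row 116, with the prong tops at rows 68 and 155 (middle about 111), so it is within about 1 mm of the fork's middle. The wand is still seated in both clips.

```bash
python3 -c "
from h import *
print(order.job_done())"
```

```text
the job is handed in; nothing more can be done
None
```

The job is handed in at about 38 s with no verdict shown: by my last images the wand is seated in both clips and released, the pointer is about 1 mm from the fork rider's middle, wheel readings peaked near 15 N, and the arm kept clear of the pot, can and jar.

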